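# Rake the rejected lens blanks into the scrap pan

### The job

Three rejected lens blanks lie on the worktop in front of the open mouth of the scrap pan. Take the hand rake and sweep all three blanks with it until they lie wholly inside the pan, without touching or picking up the blanks with the gripper and without disturbing the mug or the dropper bottle. Then leave the rake standing upright on the worktop, clear of the pan.

Things in the scene. Friction and masses are not known exactly. Their poses are not given: they have to be found in the camera images.
- pan: Grey open-fronted pan fixed to the worktop, 150 mm deep. Origin: centre, at worktop level. Its +x points from the open mouth (edge at x = -75 mm, towards the robot) to the back wall (outside at x = +75 mm). Side walls flare: outsides at y = +-76 mm at the back, +-122 mm at the mouth. Walls 4 mm thick, 6 mm rim to 33 mm high (sides 16 mm high next to the mouth). Floor 2.5 mm thick, ramped down over the first 20 mm.
- rake: Hand rake, about 300 g, standing on the near part of the worktop: inverted steel channel 48 mm (its x) by 100 mm (y) by 37 mm high; its flat long faces at x = +-24 mm both serve to sweep. Above its middle a thin steel stem carries an upright wooden grip 24 mm thick (x), 36 mm wide (y), from 145 to 250 mm above the underside. Origin: centre of the underside.
- blank_a: uncut lens blank, a pale disc 67 mm across and 13 mm thick, 28 g, lying flat on the worktop; origin at the centre of its underside. It slides easily when pushed at the rim.
- blank_b: uncut lens blank, a pale disc 67 mm across and 13 mm thick, 28 g, lying flat on the worktop; origin at the centre of its underside. It slides easily when pushed at the rim.
- blank_c: uncut lens blank, a pale disc 67 mm across and 13 mm thick, 28 g, lying flat on the worktop; origin at the centre of its underside. It slides easily when pushed at the rim.
- mug: white mug, 91 mm high, 84 mm across (123 mm with its handle), standing near the front edge, on the right (just beyond it stands a machine about 0.3 m tall with a guard loop; the machine left of the pan is 0.25 m tall); origin at the centre of its underside; leave it alone.
- bottle: small dropper bottle, 34 mm across, 102 mm high, standing at the far left of the pan; origin at the centre of its underside; leave it alone.

How it is judged:
By the outcome, as a careful person would: the job done as asked, in the order asked, and still so for the second after the job is handed in, with the robot touching nothing.
It also fails if it takes over 51 s, if anything falls off the work surface, if the arm or the gripper's body presses on something with over 40 N, if the wrist force passes 120 N, or if a joint passes its speed limit or range.

### The arm

A 6-joint arm with a two-finger parallel gripper is mounted at the origin on a cart in front of the work surface, level with it; the furniture and walls round the work are solid. World frame = base frame: x ahead of the robot, y to its left, z up, the work surface at z = 0. Lengths are in m, angles in rad, forces in N, time in s.
With the tool pointing down it reaches from about 0.35 to 0.975 m from the base axis. Payload 4.9 kg.
Tool frame: the origin (TCP) lies at the very end of the fingers, on their centre line; the grasp point (between the pads) lies 19 mm behind it; z points along the fingers, y is the line along which they close (so a half turn about z gives the same grasp; the last joint's range is limited). The gripper opens to 85 mm and grips with 20 to 120 N. Pads are 22 mm wide; open, the fingers measure 114 mm over their backs; the gripper's body (76 mm by 85 mm) begins 54 mm behind the grasp point. The pads swing forward as they close: fully open they stand 13 mm farther back than shut.
Start: joints at [1.183, 0.053, 1.613, -0, 1.476, -0.119], TCP at [0.166, 0.603, 0.231] pointing down, gripper open.
Joint ranges: [-3.01, 3.01], [-1.01, 2.22], [0.06, 2.58], [-1.02, 4.17], [0.09, 2.62], [-3.14, 3.14]. Speed limits (rad/s): [2.57, 2.57, 3.14, 3.14, 3.14, 3.14].

### API

Orientations are given as a unit quaternion [w, x, y, z].
In Python, from plant import manip gives the robot as it stands.
- The arm moves only by the tool play_rows, never from a script. Its argument "series" is a list that holds one entry, the list of rows, each a list of 7 numbers: the shift along the world's x, y, z in m, then the turn, a rotation vector about the world's x, y, z in degrees, then the opening, from 0 (shut) to 1 (fully open). In form: [[[dx, dy, dz, rx, ry, rz, grip], ...]]. A call has 1 to 10 rows; each row shifts and turns the commanded pose from where the row before left it; what a row does not reach is not made up. A row lasts 1/10 s, in which the tool goes at most 50 mm and 8.59 degrees, less where a joint would pass 70% of its speed; a pose out of reach is approached as far as the arm can. A call with a gripper value outside its range is refused whole. The fingers move at their own pace and stop on an object; the grip force is fixed at half the most. Time passes only in rows, so rows that do not move let the fingers close. It gives the time, the measured TCP pose, the force, the opening and the grip force at its end, in the units of the state.
- manip.state(): the state, without advancing time (a new reading comes with each control period).
- manip.grab_frame(name): name is "side" or "top" or "wrist"; returns a dict with "frame" (384x512x3 uint8, blue, green, red), "mtx" (3x3 intrinsics, pixels), "R" (3x3) and "t" (3): a world point X has camera coordinates R X + t. Camera axes: x right, y down, z forward; pixel columns grow to the right and rows downward; lengths in m; the calibration is good to about 2 mm. A picture is of the moment at which its call begins. There is no depth.
- manip.job_done(): hands the job in; it is judged then, once.
The state is a dict: "time": time; "joint_pos": joint angles; "joint_vel": joint speeds; "joint_efforts": joint torques, N m; "tool_pos": TCP position; "tool_rot": TCP orientation; "contact_force": force on the tool from outside, world axes, zero at the start; "ft_torque": the same for the moment, N m; "gripper_width": opening from 0.0 (shut) to 1.0 (fully open); "grasp_force": force on a finger pad.
Only numpy, scipy, OpenCV 4.12 (cv2) and the standard library are available. Lean on these libraries where they do the work, as an engineer would, in place of code of your own. Each camera call takes 0.05 s, during which the arm holds its last target. There are 200 camera calls.

## Working session

There is one attempt and no reset: what is moved stays moved. The work goes in short steps, Python scripts to look and compute and a tool call to move; the robot and the scene stay as the last step left them, time stands still between calls to the robot, and variables do not carry over. Pictures are saved under pics/ and viewed, at most 12 in all, crops included, and the job is handed in when it is done.

Besides the shell and the picture viewer there is one more tool, called after ">>>" by a JSON object that holds its "api" and its "payload", one argument or row to a line. play_rows: Moves the arm, as the interface text tells. Its arguments: {"type":"object","properties":{"series":{"type":"array"}},"required":["series"]}

```bash
mkdir -p pics; cat > h.py <<'E'
import numpy as np, cv2, json
from plant import manip
def grab(n,fn):
    g=manip.grab_frame(n); cv2.imwrite('pics/'+fn+'.png',g['frame'])
    np.savez('pics/'+fn+'.npz',mtx=g['mtx'],R=g['R'],t=g['t']); return g
def px2w(fn,u,v,z):
    g=np.load('pics/'+fn+'.npz'); d=g['R'].T@np.linalg.solve(g['mtx'],[u,v,1.]); c=-g['R'].T@g['t']
    return c+d*(z-c[2])/d[2]
def w2px(fn,X):
    g=np.load('pics/'+fn+'.npz'); p=g['mtx']@(g['R']@np.array(X)+g['t']); return p[:2]/p[2]
E
python3 - <<'E'
from h import *
a=grab('top','t0');b=grab('side','s0')
for x in(a,b): print(-x['R'].T@x['t'],x['R'][2])
cv2.imwrite('pics/t0b.png',cv2.resize(a['frame'],(800,600)));cv2.imwrite('pics/s0b.png',cv2.resize(b['frame'],(800,600)))
print(manip.state())
E
```

```text
[ 0.40717293 -0.23409054  1.01099566] [ 0.12398193 -0.01418885 -0.99218303]
[ 0.19054941 -0.42912644  0.7835221 ] [ 0.4337968   0.20190379 -0.87809749]
{'time': 0.1, 'joint_pos': array([ 1.18299459e+00,  5.32807984e-02,  1.61416824e+00,  2.37865405e-06,
        1.47599320e+00, -1.18995116e-01]), 'joint_vel': array([-0.00084026, -0.00143516, -0.00515237, -0.00122929,  0.00168543,
       -0.00021698]), 'joint_efforts': array([-1.49052667e-04, -3.94908607e+01, -3.71361423e+01, -1.54504914e-04,
        4.02199905e-03,  2.20261671e-05]), 'tool_pos': array([0.16576851, 0.60202841, 0.23018528]), 'tool_rot': array([-2.32987823e-04,  1.33999082e-01,  9.90981024e-01, -8.94965786e-04]), 'contact_force': array([ 0.10663684, -0.83263663,  0.23357956]), 'ft_torque': array([-1.14808833e-02, -6.01660158e-05, -2.28505764e-02]), 'grasp_force': 0.0, 'gripper_width': 0.9990090414730475}
```

View pics/t0b.png

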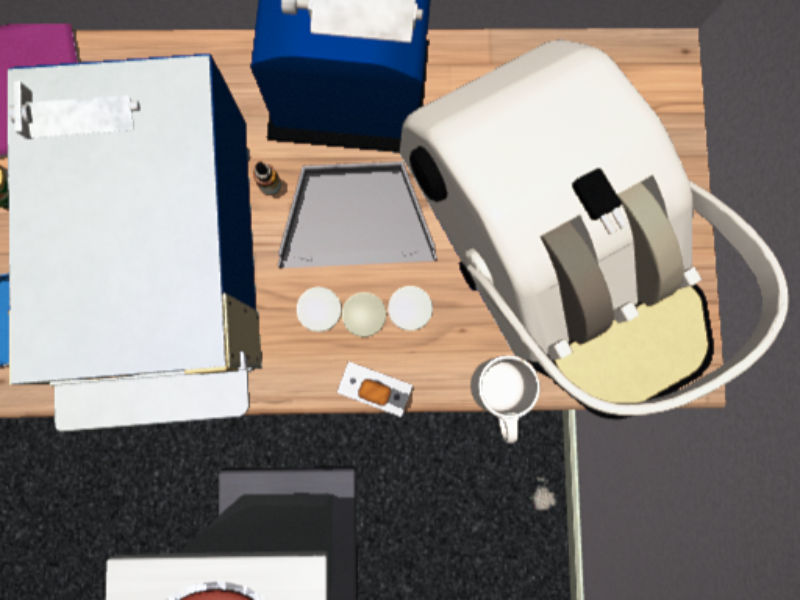

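View pics/s0b.png

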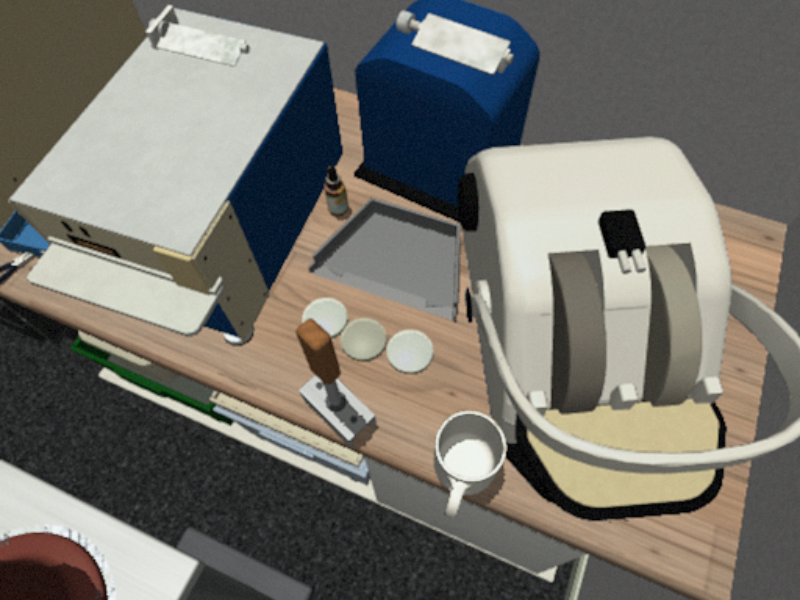

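Top view (800x600 scale): blanks at (319,309), (363,314) and (410,308). The rake is centred near (375,389) with corners (349,363), (413,384), (404,415) and (338,391). The pan mouth runs (281,266)–(436,261) and its back (304,167)–(404,165). The mug is at (509,386) and the bottle at (267,180).

```bash
python3 - <<'E'
from h import *
k=.64
for n,u,v,z in [('a',319,309,.013),('b',363,314,.013),('c',410,308,.013),('r1',349,363,.037),('r2',413,384,.037),('r3',404,415,.037),('r4',338,391,.037),('griptop',375,389,.25),('mouthL',281,266,.016),('mouthR',436,261,.016),('backL',304,167,.033),('backR',404,165,.033),('mug',509,386,.091),('bot',270,192,.0),('machL',262,366,0),('machLtop',247,372,.1),('hood r',248,415,.1),('edge',300,409,0),('whiteTL',545,370,.05),('whitenear',478,262,.1)]:
    print(n,px2w('t0',u*k,v*k,z).round(3))
print('side')
for n,u,v,z in [('a',325,317,.013),('b',363,340,.013),('c',410,351,.013),('r1',322,377,.037),('r2',374,413,.037),('r3',353,441,.037),('r4',301,395,.037),('griptop',312,328,.25),('mug',470,440,.091),('whitecorner',512,440,0.0)]:
    print(n,px2w('s0',u*k,v*k,z).round(3))
g=cv2.imread('pics/s0.png');t=cv2.imread('pics/t0.png')
c1=cv2.resize(g[190:300,180:280],(400,440),interpolation=2);c2=cv2.resize(t[210:280,200:280],(400,350),interpolation=2)
o=np.zeros((440,800,3),np.uint8);o[:,:400]=c1;o[:350,400:]=c2;cv2.imwrite('pics/c1.png',o)
E
```

```text
a [ 0.509 -0.148  0.013]
b [ 0.501 -0.215  0.013]
c [ 0.509 -0.286  0.013]
r1 [ 0.427 -0.194  0.037]
r2 [ 0.396 -0.287  0.037]
r3 [ 0.352 -0.273  0.037]
r4 [ 0.387 -0.178  0.037]
griptop [ 0.393 -0.232  0.25 ]
mouthL [ 0.575 -0.091  0.016]
mouthR [ 0.58  -0.326  0.016]
backL [ 0.724 -0.127  0.033]
backR [ 0.726 -0.279  0.033]
mug [ 0.392 -0.416  0.091]
bot [ 0.695 -0.071  0.   ]
machL [ 0.425 -0.061  0.   ]
machLtop [ 0.415 -0.058  0.1  ]
hood r [ 0.358 -0.06   0.1  ]
edge [ 0.36  -0.119  0.   ]
whiteTL [ 0.414 -0.477  0.05 ]
whitenear [ 0.564 -0.377  0.1  ]
side
a [ 0.507 -0.154  0.013]
b [ 0.495 -0.222  0.013]
c [ 0.506 -0.291  0.013]
r1 [ 0.413 -0.201  0.037]
r2 [ 0.395 -0.287  0.037]
r3 [ 0.35  -0.278  0.037]
r4 [ 0.379 -0.187  0.037]
griptop [ 0.393 -0.232  0.25 ]
mug [ 0.395 -0.417  0.091]
whitecorner [ 0.445 -0.467  0.   ]
```

View pics/c1.png

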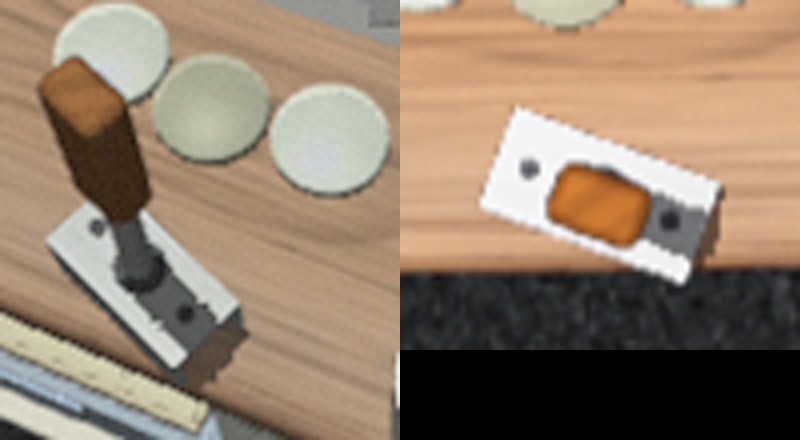

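The rake is at about (0.390, -0.233), yaw about -19°, and its grip points straight up. The blanks are at about a (0.508,-0.151), b (0.498,-0.218) and c (0.508,-0.288). The pan centre is about (0.65,-0.205) with yaw near 0. I'll move over the left machine to the rake.

>>> {"api": "play_rows", "payload": {
  "series": [
    [[0.01,-0.015,0.045,0,0,-8.5,1],[0.01,-0.015,0.045,0,0,-8.5,1],[0.01,-0.015,0.045,0,0,-8.5,1],[0.01,-0.015,0.045,0,0,-8.5,1],[0.033,-0.037,0,0,0,-8.5,1],[0.033,-0.037,0,0,0,-8.5,1],[0.033,-0.037,0,0,0,-8.5,1],[0.033,-0.037,0,0,0,-8.5,1],[0.033,-0.037,0,0,0,-8.5,1],[0.033,-0.037,0,0,0,-8.5,1]]
  ]
}}

```text
time: 1.1
tool_pos: [0.4048, 0.3188, 0.4108]
tool_rot: [-0.0, 0.77, 0.638, -0.0]
contact_force: [-0.0, 0.2, 0.6]
gripper_width: 0.996
grasp_force: 0.0
```

>>> {"api": "play_rows", "payload": {
  "series": [
    [[0,-0.046,0,0,0,-8.5,1],[0,-0.046,0,0,0,0,1],[0,-0.046,0,0,0,0,1],[0,-0.046,0,0,0,0,1],[0,-0.046,0,0,0,0,1],[0,-0.046,0,0,0,0,1],[0,-0.046,0,0,0,0,1],[0,-0.046,0,0,0,0,1],[0,-0.046,0,0,0,0,1],[0,-0.046,0,0,0,0,1]]
  ]
}}

```text
time: 2.1
tool_pos: [0.4034, -0.1413, 0.411]
tool_rot: [-0.0, 0.814, 0.581, 0.0]
contact_force: [1.3, 0.4, 0.1]
gripper_width: 1.0
grasp_force: 0.0
```

>>> {"api": "play_rows", "payload": {
  "series": [
    [[-0.006,-0.046,0,0,0,0,1],[-0.006,-0.046,0,0,0,0,1],[0,0,-0.03,0,0,0,1],[0,0,-0.03,0,0,0,1],[0,0,0,0,0,0,1]]
  ]
}}

```text
time: 2.6
tool_pos: [0.3902, -0.2307, 0.3457]
tool_rot: [-0.005, 0.814, 0.581, -0.001]
contact_force: [-0.5, 0.3, -0.4]
gripper_width: 0.999
grasp_force: 0.0
```

```bash
python3 - <<'E'
from h import *
a=grab('wrist','w1')['frame'];b=grab('side','s1')['frame']
cv2.imwrite('pics/m1.png',np.hstack([cv2.resize(a,(400,300)),cv2.resize(b,(400,300))]))
print(manip.state()['tool_pos'], w2px('w1',manip.state()['tool_pos']),w2px('w1',[.391,-.233,.25]),w2px('w1',[.391,-.233,0]))
E
```

```text
[ 0.3917676  -0.23122206  0.35110216] [258.23032791 252.39185949] [257.89393737 199.05615534] [257.85765255 155.43547171]
```

View pics/m1.png

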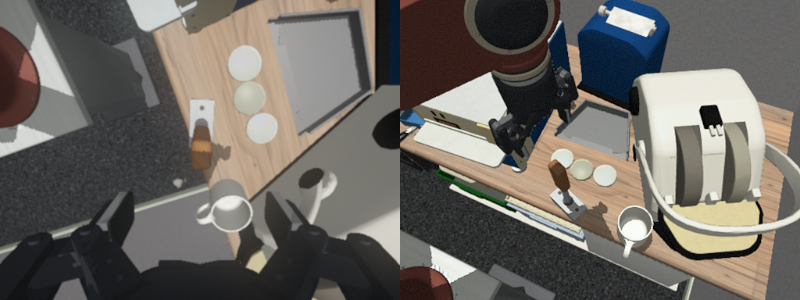

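The wrist view shows the rake vertical and centred between the fingers: grip top near (258,205), predicted (258,199). Yaw is aligned, so I'll descend and grip.

>>> {"api": "play_rows", "payload": {
  "series": [
    [[0.0,-0.002,-0.04,0,0,0,1],[0,0,-0.04,0,0,0,1],[0,0,-0.04,0,0,0,1],[0,0,-0.035,0,0,0,1],[0,0,0,0,0,0,0.5],[0,0,0,0,0,0,0],[0,0,0,0,0,0,0],[0,0,0,0,0,0,0],[0,0,0,0,0,0,0]]
  ]
}}

```text
time: 3.6
tool_pos: [0.3932, -0.2345, 0.1994]
tool_rot: [0.002, 0.814, 0.581, 0.001]
contact_force: [-1.6, 0.7, 7.2]
gripper_width: 0.274
grasp_force: 59.4
```

```bash
python3 - <<'E'
from h import *
a=grab('wrist','w2')['frame'];b=grab('side','s2')['frame']
cv2.imwrite('pics/m2.png',np.hstack([cv2.resize(a,(400,300)),cv2.resize(b[150:342,128:384],(400,300))]))
s=manip.state();print(s['tool_pos'],s['gripper_width'],s['grasp_force'],s['contact_force'])
E
```

```text
[ 0.3931789  -0.23456222  0.1994538 ] 0.27695061697939816 59.40174400806427 [-1.26483279 -0.44749362  6.91780737]
```

View pics/m2.png

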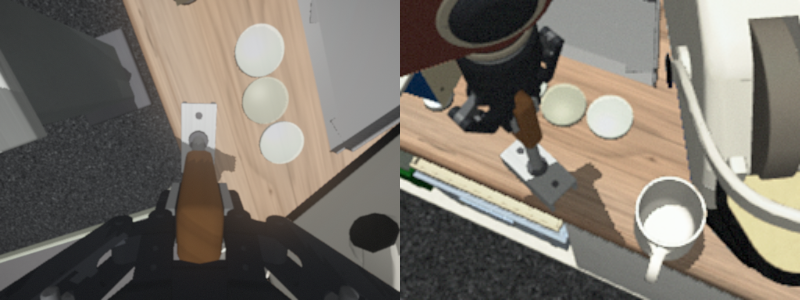

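Gripped at 59 N. I'll lift slightly, turn to yaw -8° and get behind blanks a and b.

>>> {"api": "play_rows", "payload": {
  "series": [
    [[0,0,0.012,0,0,0,0],[0,0.012,0,0,0,3,0],[0.01,0.013,0,0,0,4,0],[0.01,0.013,0,0,0,4,0],[0.015,0.012,0,0,0,0,0],[0,0,0,0,0,0,0],[0,0,0,0,0,0,0]]
  ]
}}

```text
time: 4.4
tool_pos: [0.4268, -0.1833, 0.2083]
tool_rot: [-0.0, 0.754, 0.657, -0.0]
contact_force: [-0.3, 0.2, -3.3]
gripper_width: 0.272
grasp_force: 58.9
```

```bash
python3 - <<'E'
from h import *
b=grab('side','s3')['frame'];a=grab('top','t3')['frame']
cv2.imwrite('pics/m3.png',np.hstack([cv2.resize(a[150:300,150:350],(400,300)),cv2.resize(b[150:300,150:350],(400,300))]))
s=manip.state();print(s['tool_pos'],s['tool_rot'],s['gripper_width'],s['grasp_force'],s['contact_force'])
E
```

```text
[ 0.42656067 -0.18369862  0.20822828] [-2.11020818e-04  7.54271107e-01  6.56563018e-01 -2.39446834e-04] 0.2740942466844336 58.868547677993774 [-1.33095035  0.00381555 -3.18234067]
```

View pics/m3.png

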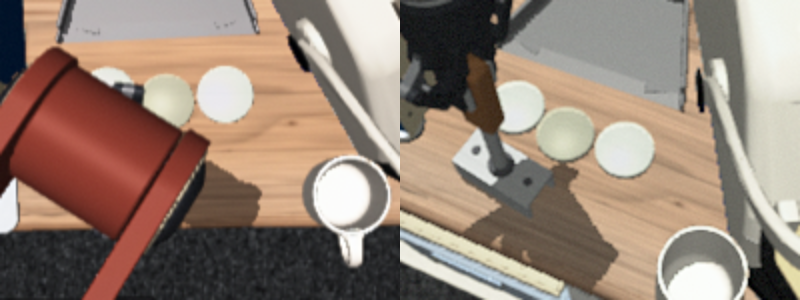

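>>> {"api": "play_rows", "payload": {
  "series": [
    [[0.01,0,-0.004,0,0,0,0],[0.01,0,0,0,0,0,0],[0.01,0,0,0,0,0,0],[0.01,0,0,0,0,0,0],[0.01,0,0,0,0,0,0],[0.01,0,0,0,0,0,0],[0.01,0,0,0,0,0,0],[0.01,-0.001,0,0,0,0,0],[0.01,-0.002,0,0,0,0,0],[0.01,-0.002,0,0,0,0,0]]
  ]
}}

```text
time: 5.5
tool_pos: [0.528, -0.1886, 0.2044]
tool_rot: [0.0, 0.754, 0.657, 0.0]
contact_force: [-1.2, -0.3, -3.6]
gripper_width: 0.274
grasp_force: 59.0
```

```bash
python3 - <<'E'
from h import *
b=grab('side','s4')['frame'];a=grab('top','t4')['frame']
cv2.imwrite('pics/m4.png',np.hstack([cv2.resize(a[120:270,150:350],(400,300)),cv2.resize(b[120:270,150:350],(400,300))]))
s=manip.state();print(s['tool_pos'],s['gripper_width'],s['contact_force'])
E
```

```text
[ 0.52835128 -0.18880506  0.20444808] 0.2809382749692996 [-7.16909959e-01  7.44732511e-04 -2.27172446e+00]
```

View pics/m4.png

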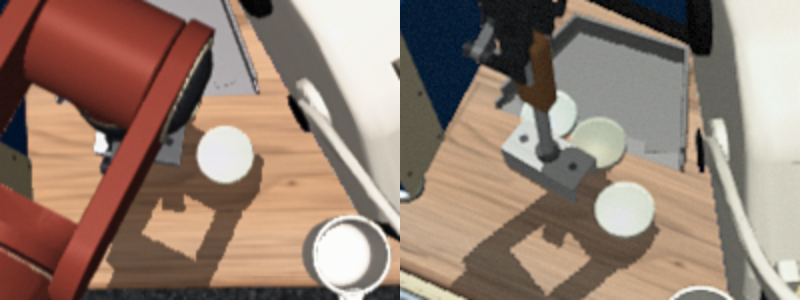

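a and b are riding ahead of the rake into the pan, and c hasn't moved. I'll continue.

>>> {"api": "play_rows", "payload": {
  "series": [
    [[0.01,-0.0015,0,0,0,0,0],[0.01,-0.0015,0,0,0,0,0],[0.01,-0.0015,0.001,0,0,0,0],[0.01,-0.0015,0,0,0,1,0],[0.01,-0.0015,0,0,0,2,0],[0.01,-0.0015,0,0,0,2,0],[0.01,-0.001,0,0,0,2,0],[0.01,-0.001,0,0,0,1,0],[0.008,-0.001,0,0,0,0,0],[0,0,0,0,0,0,0]]
  ]
}}

```text
time: 6.6
tool_pos: [0.6161, -0.2006, 0.2052]
tool_rot: [0.0, 0.706, 0.708, 0.0]
contact_force: [-0.9, 0.5, -3.4]
gripper_width: 0.275
grasp_force: 58.9
```

```bash
python3 - <<'E'
from h import *
b=grab('side','s5')['frame'];a=grab('wrist','w5')['frame']
cv2.imwrite('pics/m5.png',np.hstack([cv2.resize(a,(400,300)),cv2.resize(b[90:240,150:350],(400,300))]))
s=manip.state();print(s['tool_pos'],s['gripper_width'],s['contact_force'])
E
```

```text
[ 0.61517163 -0.20040396  0.20515939] 0.27543302798837127 [-0.46602198 -0.05988947 -3.21587714]
```

View pics/m5.png

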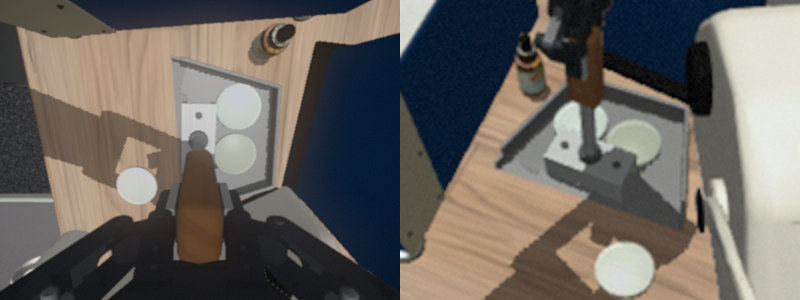

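Both blanks are well inside the pan, and c is still at its old place. I'll lift, go back behind c with yaw +10°, and lower.

>>> {"api": "play_rows", "payload": {
  "series": [
    [[-0.004,0,0.025,0,0,0,0],[0,0,0.025,0,0,0,0],[-0.035,-0.015,0,0,0,2,0],[-0.035,-0.015,0,0,0,2,0],[-0.035,-0.015,0,0,0,2,0],[-0.035,-0.015,0,0,0,2,0],[-0.035,-0.015,0,0,0,2,0],[0,0,-0.025,0,0,0,0],[0,0,-0.025,0,0,0,0],[0,0,-0.001,0,0,0,0]]
  ]
}}

```text
time: 7.7
tool_pos: [0.4338, -0.2741, 0.201]
tool_rot: [-0.003, 0.642, 0.766, 0.0]
contact_force: [-0.4, 0.8, -3.9]
gripper_width: 0.27
grasp_force: 60.4
```

```bash
python3 - <<'E'
from h import *
b=grab('side','s6')['frame'];a=grab('top','t6')['frame']
cv2.imwrite('pics/m6.png',np.hstack([cv2.resize(a[90:290,150:350],(400,400)),cv2.resize(b[90:290,150:350],(400,400))]))
s=manip.state();print(s['tool_pos'],s['tool_rot'],s['gripper_width'],s['contact_force'])
E
```

```text
[ 0.43569967 -0.27521256  0.20434092] [-2.85644022e-04  6.42139281e-01  7.66587934e-01  4.60501564e-05] 0.274415409905295 [ 0.791388   -0.13663228 -2.63768822]
```

View pics/m6.png

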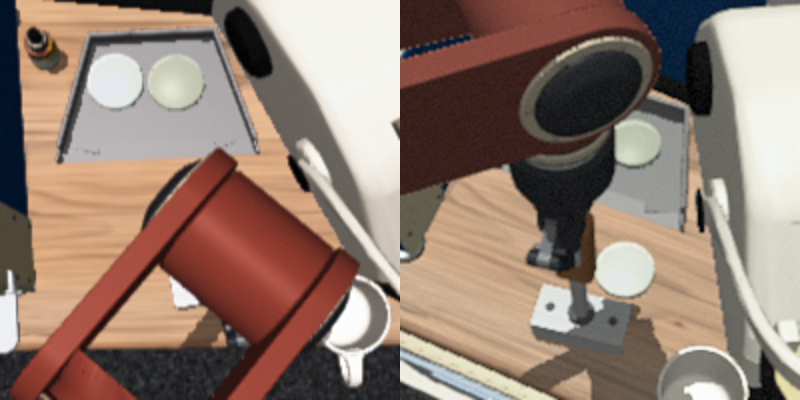

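Pan view: a and b lie side by side at the back. c is right in front of the rake. I'll sweep c now.

>>> {"api": "play_rows", "payload": {
  "series": [
    [[0.01,0.002,0,0,0,0,0],[0.01,0.0015,0,0,0,0,0],[0.01,0.002,0,0,0,0,0],[0.01,0.0015,0,0,0,0,0],[0.01,0.002,0,0,0,0,0],[0.01,0.0015,0,0,0,0,0],[0.01,0.002,0,0,0,0,0],[0.01,0.0015,0,0,0,0,0],[0.01,0.002,0,0,0,0,0],[0.01,0.0015,0,0,0,0,0]]
  ]
}}

```text
time: 8.8
tool_pos: [0.5371, -0.2576, 0.2041]
tool_rot: [0.0, 0.642, 0.767, 0.0]
contact_force: [-0.7, 0.8, -3.2]
gripper_width: 0.274
grasp_force: 60.5
```

>>> {"api": "play_rows", "payload": {
  "series": [
    [[0.01,0.002,0.001,0,0,0,0],[0.01,0.0015,0,0,0,0,0],[0.01,0.002,0,0,0,0,0],[0.005,0.001,0,0,0,0,0],[0,0,0,0,0,0,0]]
  ]
}}

```text
time: 9.3
tool_pos: [0.5718, -0.2512, 0.2052]
tool_rot: [0.0, 0.642, 0.767, 0.0]
contact_force: [0.8, 0.2, -3.4]
gripper_width: 0.272
grasp_force: 60.4
```

```bash
python3 - <<'E'
from h import *
b=grab('side','s7')['frame'];a=grab('wrist','w7')['frame']
cv2.imwrite('pics/m7.png',np.hstack([cv2.resize(a,(400,300)),cv2.resize(b[90:240,150:350],(400,300))]))
s=manip.state();print(s['tool_pos'],s['gripper_width'],s['contact_force'])
E
```

```text
[ 0.57102784 -0.25134205  0.20511364] 0.26945066672939916 [-0.33007603 -0.01193988 -3.78374925]
```

View pics/m7.png

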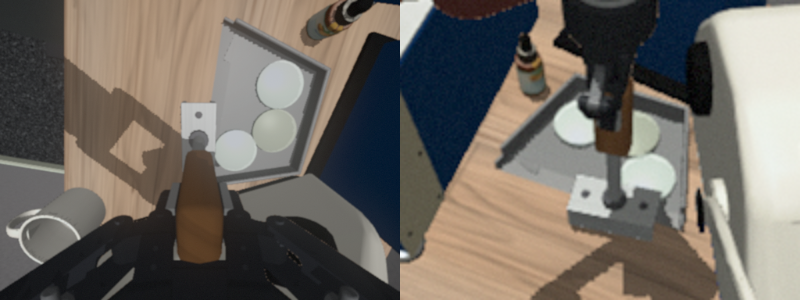

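c is inside, nested against b. I'll back out and set the rake down on the near worktop.

>>> {"api": "play_rows", "payload": {
  "series": [
    [[-0.01,0,0,0,0,0,0],[-0.025,0.005,0.003,0,0,0,0],[-0.03,0.005,0,0,0,-2,0],[-0.03,0.005,0,0,0,-3,0],[-0.025,0.005,0,0,0,-3,0],[-0.015,0.005,0,0,0,-2,0],[-0.005,0,-0.002,0,0,0,0],[0,0,-0.003,0,0,0,0],[0,0,-0.002,0,0,0,0],[0,0,0,0,0,0,0]]
  ]
}}

```text
time: 10.4
tool_pos: [0.4312, -0.2265, 0.2007]
tool_rot: [-0.0, 0.706, 0.708, -0.0]
contact_force: [-0.1, 0.4, -3.6]
gripper_width: 0.275
grasp_force: 60.5
```

>>> {"api": "play_rows", "payload": {
  "series": [
    [[0,0,-0.001,0,0,0,0],[0,0,-0.001,0,0,0,0],[0,0,0,0,0,0,0]]
  ]
}}

```text
time: 10.7
tool_pos: [0.4315, -0.2266, 0.2003]
tool_rot: [0.0, 0.706, 0.708, 0.0]
contact_force: [0.1, 1.2, 2.7]
gripper_width: 0.275
grasp_force: 61.4
```

Contact: the force went from -3.6 to +2.7 N, so the rake stands on the worktop. Release and rise.

>>> {"api": "play_rows", "payload": {
  "series": [
    [[0,0,0,0,0,0,0.35],[0,0,0,0,0,0,0.5],[0,0,0,0,0,0,0.8],[0,0,0,0,0,0,1],[0,0,0,0,0,0,1],[0,0,0.02,0,0,0,1],[0,0,0.04,0,0,0,1],[0,0,0.045,0,0,0,1],[0,0,0.045,0,0,0,1],[0,0,0.03,0,0,0,1]]
  ]
}}

```text
time: 11.7
tool_pos: [0.4314, -0.2268, 0.3834]
tool_rot: [0.002, 0.707, 0.708, 0.0]
contact_force: [0.7, -0.4, 0.9]
gripper_width: 0.995
grasp_force: 0.0
```

>>> {"api": "play_rows", "payload": {
  "series": [
    [[0,0.045,0,0,0,0,1],[0,0.045,0,0,0,0,1],[0,0.045,0,0,0,0,1],[0,0.045,0,0,0,0,1],[0,0.045,0,0,0,0,1],[0,0,0,0,0,0,1],[0,0,0,0,0,0,1]]
  ]
}}

```text
time: 12.4
tool_pos: [0.4309, -0.0008, 0.3794]
tool_rot: [0.0, 0.706, 0.709, -0.0]
contact_force: [0.9, -0.8, -0.2]
gripper_width: 1.0
grasp_force: 0.0
```

```bash
python3 - <<'E'
from h import *
b=grab('side','s8')['frame'];a=grab('top','t8')['frame']
cv2.imwrite('pics/m8.png',np.hstack([cv2.resize(a[90:290,150:350],(400,400)),cv2.resize(b[90:290,150:350],(400,400))]))
s=manip.state();print(s['tool_pos'],s['gripper_width'],s['contact_force'],s['time'])
E
```

```text
[ 0.43102565 -0.00226139  0.37919661] 0.9962399410506925 [-0.34686729 -0.03396159 -0.72932218] 12.5
```

View pics/m8.png

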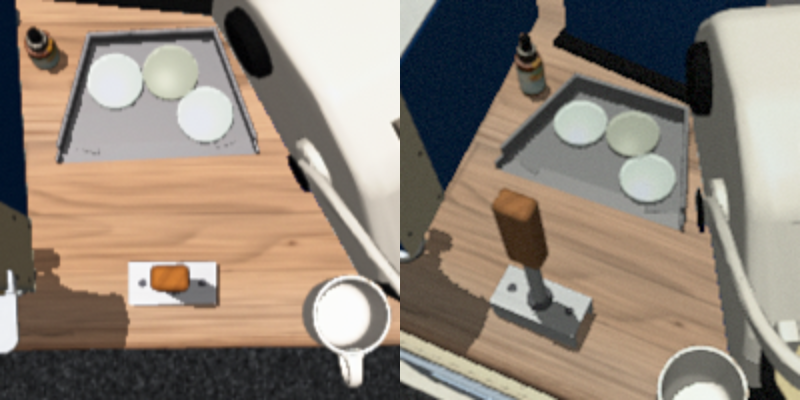

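All three blanks are inside the pan, the rake stands upright clear of it, and the mug and bottle have not moved.

```bash
python3 -c "
from plant import manip
print(manip.job_done())"
```

```text
the job is handed in; nothing more can be done
None
```

The job is handed in at about 12.5 s: the last pictures show all three blanks inside the pan, the rake standing upright on the worktop clear of it, and the mug and bottle where they were.

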